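Snap two pipe nipples into the sloping clip rack

ROBOT

A 6-joint arm with a two-finger parallel gripper is mounted at the origin on a cart in front of the work surface, level with it; the furniture and walls round the work are solid. World frame = base frame: x ahead of the robot, y to its left, z up, the work surface at z = 0. Lengths are in m, angles in rad, forces in N, time in s.
With the tool pointing down it reaches from about 0.25 to 0.775 m from the base axis. Payload 8.9 kg.
Tool frame: the origin (TCP) lies at the very end of the fingers, on their centre line; the grasp point (between the pads) lies 19 mm behind it; x points along the fingers, z is the direction in which the jaws open and shut, and the axes are right-handed (so a half turn about x gives the same grasp; the last joint's range is limited). The gripper opens to 85 mm and grips with 20 to 120 N. Pads are 22 mm wide; open, the fingers measure 114 mm over their backs; the gripper's body (76 mm by 85 mm) begins 54 mm behind the grasp point. The pads swing forward as they close: fully open they stand 13 mm farther back than shut.
Start: joints at [-1.441, 0.291, -0.153, 1.127, 0, 1.431], TCP at [0.139, -0.506, 0.231] pointing down, gripper open.
Joint ranges: [-2.52, 2.52], [-0.91, 1.74], [-1.3, 1.37], [-1.96, 2.02], [-1.52, 1.47], [-3.14, 3.14]. Speed limits (rad/s): [2.22, 2.22, 2.79, 3.14, 3.14, 3.14].

INTERFACE

Orientations are given as [roll, pitch, yaw] about the fixed x, y, z axes, in that order (R = Rz(yaw) Ry(pitch) Rx(roll)).
In Python, from plant import get_obs, cams, env, spotter gives the robot as it stands.
- The arm moves only by the shell command python3 -m creep 'ROWS' [FORCE]. ROWS is JSON, a list of rows, each a list of 3 entries, a list of its own where there are three numbers: the turn, a rotation vector about the tool's x, y, z in degrees, then the shift along the tool's x, y, z in mm, then the finger opening in mm, from 0 to 85.4. In form: [[[ax, ay, az], [x, y, z], fingers], ...]. A call has 1 to 10 rows; each row shifts and turns the pose as measured when the row begins, along the tool's axes as they then stand; what a row does not reach is not made up. A row lasts 1/12 s, in which the tool goes at most 41.7 mm and 7.16 degrees, less where a joint would pass 70% of its speed; a pose out of reach is approached as far as the arm can. A call with a gripper value outside its range is refused whole. The fingers move at their own pace and stop on an object; FORCE is the grip in N (left out, the last holds). Time passes only in rows, so rows that do not move let the fingers close. It gives the time, the measured TCP pose, the force and the opening at its end, in the units of the state.
- get_obs(): the state, without advancing time (a new reading comes with each control period).
- cams.read_camera(name): name is "side" or "top" or "wrist"; returns a dict with "color" (384x512x3 uint8, red, green, blue), "fx", "fy", "cx", "cy" (pixels), "R" (3x3) and "t" (3): a world point X has camera coordinates R X + t. Camera axes: x right, y down, z forward; pixel columns grow to the right and rows downward; lengths in m; the calibration is good to about 2 mm. The wrist camera is an equidistant fisheye: a pixel r from the principal point sees the ray r / f radians off the axis. A picture is of the moment at which its call begins. There is no depth.
- env.close_job(): hands the job in, once; it reports no verdict.
Trained networks look in the newest picture that a camera, given by its name, has taken for a name from the list of things; names that differ only in an ending like _2 or _b are one class to them, and where a whole thing is asked for, a point or a joint stands for the part that bears it (a point fixed in the world has none). Each returns a list of dicts, best first, with "confidence" (0 to 1); they miss things now and then, are a little off and sometimes report something else, mostly with a low value. They report only what shows in the picture. A call takes as long as a camera call.
- spotter.search_frame(camera, thing): "position" ([x, y, z] in m, in world coordinates, good to about 4 mm: the middle of the surface that is visible of it).
The state is a dict: "t": time; "joints": joint angles; "qd": joint speeds; "effort": joint torques, N m; "tool_pos": TCP position; "tool_rot": TCP orientation; "wrist_force": force on the tool from outside, world axes, zero at the start; "wrist_torque": the same for the moment, N m; "opening": finger opening in m.
Only numpy, scipy, OpenCV 4.12 (cv2) and the standard library are available. Lean on these libraries where they do the work, as an engineer would, in place of code of your own. Each camera call takes 0.05 s, during which the arm holds its last target. There are 200 camera calls.

TASK

Put the two loose pipe nipples away in the sloping rack: snap each one sideways into the empty pair of spring clips of its own size, coupling (long hexagon) end up the slope like the one already stored, fully home on the saddles, and let go. Press gently: stop pushing as soon as a pipe has clicked home. Leave the stored pipe and the other fittings where they are.

Things in the scene. Friction and masses are not known exactly. Their poses are not given: they have to be found in the camera images.
- pipe_thick: Dark steel pipe nipple, 30 mm in diameter, about 220 g. Bare over its middle 92 mm (x -46 to 46 mm); a long hexagonal coupling (x 46 to 72 mm) on one end, a short hexagonal collar (x -58 to -46 mm) on the other, both 40 mm across flats. Origin on the axis, mid bare part; x along the axis to the coupling. Lies loose on its hexagons (axis 20 mm above the bench), pointing any way.
- pipe_thick_coupling (a point): centre of the coupling's outer face, 72 mm along x from the origin of the thick pipe
- pipe_thin: Dark steel pipe nipple, 22 mm in diameter, about 140 g. Bare over its middle 92 mm (x -46 to 46 mm); a long hexagonal coupling (x 46 to 72 mm) on one end, a short hexagonal collar (x -58 to -46 mm) on the other, both 32 mm across flats. Origin on the axis, mid bare part; x along the axis to the coupling. Lies loose on its hexagons (axis 16 mm above the bench), pointing any way.
- pipe_thin_coupling (a point): centre of the coupling's outer face, 72 mm along x from the origin of the thin pipe
- pipe_stored: Dark steel pipe nipple, 30 mm in diameter, about 220 g. Bare over its middle 92 mm (x -46 to 46 mm); a long hexagonal coupling (x 46 to 72 mm) on one end, a short hexagonal collar (x -58 to -46 mm) on the other, both 40 mm across flats. Origin on the axis, mid bare part; x along the axis to the coupling. Already stored in the rack, coupling up.
- rack: Fixed plywood rack, 290 mm wide, 160 mm deep, on the robot's left, facing it. It carries a row of three sloping clip units 90 mm apart, in changing order. Their boards slope 35 degrees, rising to the back. Origin under its middle on the bench; x to the back, y to the left.
- clip_wide_seat: Empty clip unit for the thick pipe. Origin: the seat point, where the middle of a seated pipe's axis lies, 96 mm above the bench, 36 mm off the board. x: up the slope along the pipe; y: across; z: square off the board, up and to the robot, 35 degrees from vertical; a pipe goes in along -z. Two spring clips at x = 36 and -36 mm, each 12 mm wide, 60 mm free between them.
- clip_narrow_seat: Empty clip unit for the thin pipe, otherwise like the wide one (same axes, seat point, clips). In both, the sprung jaws meet the pipe 24 mm (wide) or 19 mm (narrow) above its seat; pushing them apart takes 5 to 15 N; below about 14 (10) mm they close over it and pull it down with up to 20 N onto the rigid V saddles. Jaw gap at rest: narrow 17 mm, wide 23 mm.
- clip_taken_seat: Clip unit just like the wide one, but taken: it holds the stored pipe. Same axes and seat point.
- union_a: bystander: rusty pipe union, 47x54x47 mm, on the bench; origin under its middle
- reducer_a: bystander: dark bell reducer, 54 mm across, 38 mm high; origin under its middle
- bushing_a: bystander: rusty hexagon bushing, 48x55x32 mm; origin under its middle
- coupling_b: bystander: dark coupling, 44 mm across, 41 mm high, far right by the tall side panel of the bench (front edge at x = 0.33 m, y = -0.37 to -0.41 m, higher than the arm); origin under its middle

How it is judged:
By the outcome, as a careful person would: the job done as asked, in the order asked, and still so for the second after the job is handed in, with the robot touching nothing.
It also fails if it takes over 67 s, if anything falls off the work surface, if the arm or the gripper's body presses on something with over 40 N, if the wrist force passes 120 N, or if a joint passes its speed limit or range.

## Working session

There is one attempt and no reset: what is moved stays moved. The work goes in short steps, Python scripts to look and compute and a shell command to move; the robot and the scene stay as the last step left them, time stands still between calls to the robot, and variables do not carry over. Pictures are saved under pics/ and viewed, about 8 in all and at most 12, crops included, and the job is handed in when it is done.

```bash
mkdir -p pics; ls; python3 - <<'E'
from plant import get_obs, cams, env, spotter
import cv2
o=get_obs();print({k:(v if not hasattr(v,'round') else v) for k,v in o.items()})
for c in ["top","side"]:
    r=cams.read_camera(c);cv2.imwrite(f"pics/{c}0.png",r["color"][:,:,::-1])
    print(c,r["fx"],r["cx"],r["cy"],r["R"],r["t"])
    for n in ["pipe_thick","pipe_thick_coupling","pipe_thin","pipe_thin_coupling","pipe_stored","rack","clip_wide_seat","clip_narrow_seat","clip_taken_seat","union_a","reducer_a","bushing_a"]:
        print(n,[([round(float(x),3) for x in d["position"]],round(float(d["confidence"]),2)) for d in spotter.search_frame(c,n)[:3]])
E
```

```text
pics
{'t': 0.0, 'joints': array([-1.44130469e+00,  2.91282427e-01, -1.54128533e-01,  1.12668940e+00,
        8.51025676e-06,  1.43150665e+00]), 'qd': array([ 0.00023204,  0.00078739, -0.00071034, -0.00091138, -0.00166267,
        0.00085017]), 'effort': array([ 7.88017423e-04, -5.37144148e+01,  3.31368899e+01,  1.59533269e-02,
       -1.87675832e-04,  4.23846643e-05]), 'tool_pos': array([ 0.1393721 , -0.50571086,  0.23073036]), 'tool_rot': array([2.99577699, 1.56949226, 1.69376197]), 'wrist_force': array([-1.18844597, -0.39442972, -0.3578426 ]), 'wrist_torque': array([-0.03998627, -0.06091488, -0.02226889]), 'opening': 0.08522124951186258}
top 352.36840064992685 248.79417218390148 192.45143375258792 [[ 0.06188988 -0.99808145  0.00174853]
 [-0.96861832 -0.06048526 -0.24108106]
 [ 0.24072429  0.01322682 -0.97050341]] [0.01047971 0.53765523 0.88955197]
pipe_thick [([0.532, -0.207, 0.032], 0.7)]
pipe_thick_coupling [([0.531, -0.204, 0.03], 0.65)]
pipe_thin [([0.441, -0.038, 0.027], 0.6)]
pipe_thin_coupling [([0.442, -0.038, 0.022], 0.82)]
pipe_stored []
rack [([0.461, 0.239, 0.009], 0.76
[... 474 characters left out ...]
.10624176 -0.75220087 -0.65031264]] [0.50838855 0.08797707 1.03838726]
pipe_thick [([0.53, -0.182, 0.032], 0.91)]
pipe_thick_coupling [([0.534, -0.186, 0.03], 0.93)]
pipe_thin [([0.44, -0.019, 0.027], 0.87), ([0.532, -0.183, 0.032], 0.28)]
pipe_thin_coupling [([0.438, -0.02, 0.026], 0.62)]
pipe_stored []
rack [([0.495, 0.402, 0.007], 0.64), ([0.496, 0.184, 0.093], 0.28)]
clip_wide_seat [([0.497, 0.271, 0.09], 0.97)]
clip_narrow_seat [([0.496, 0.186, 0.092], 0.64)]
clip_taken_seat [([0.467, 0.369, 0.095], 0.87)]
union_a [([0.604, 0.032, 0.032], 0.77), ([0.496, 0.271, 0.09], 0.18)]
reducer_a [([0.36, 0.14, 0.021], 0.68)]
bushing_a [([0.467, 0.369, 0.092], 0.66), ([0.373, -0.182, 0.026], 0.56)]
```

```bash
python3 - <<'E'
import cv2
im=cv2.imread("pics/top0.png");cv2.imwrite("pics/top0b.png",cv2.resize(im,(800,600)))
im=cv2.imread("pics/side0.png");cv2.imwrite("pics/side0b.png",cv2.resize(im,(800,600)))
E
```

```text
(no output)
```

View pics/top0b.png

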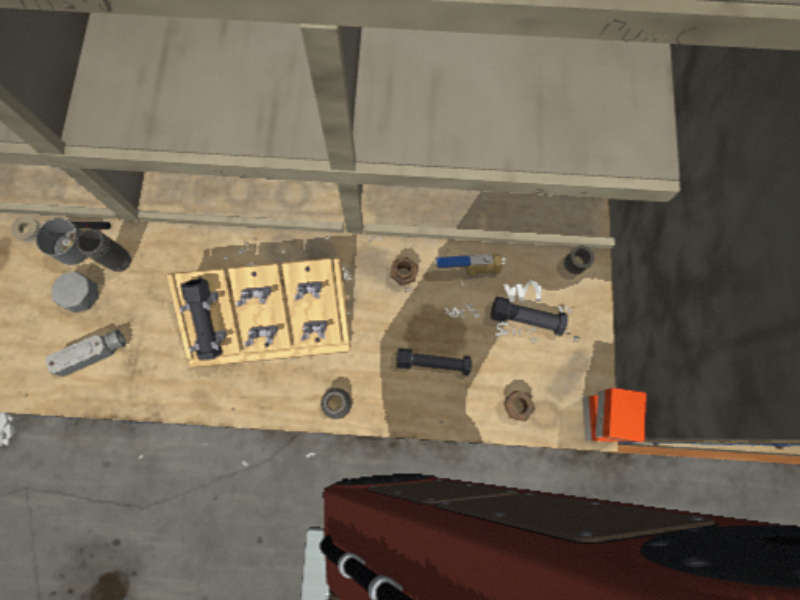

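View pics/side0b.png

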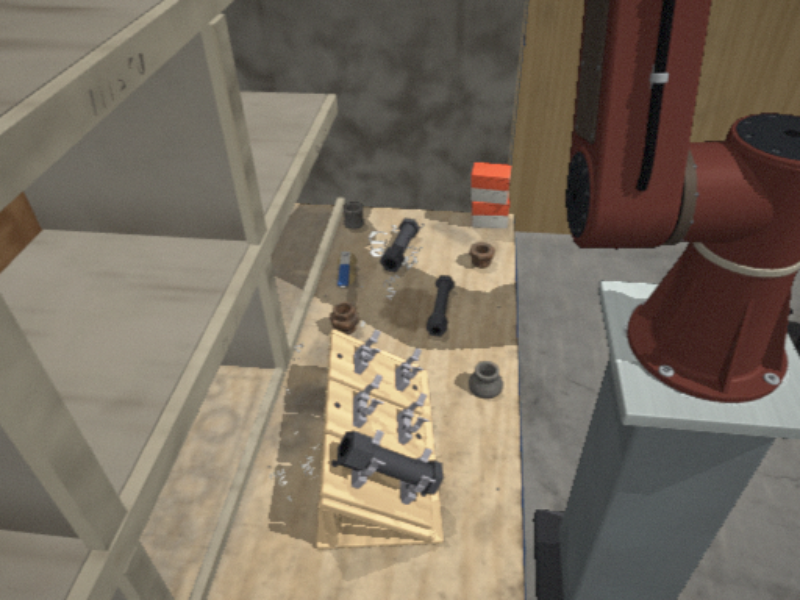

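The top view shows the thin pipe at about (435,362) and the thick pipe at (528,316), both with couplings toward the left (+y). The rack order from right to left is narrow, wide, taken. Next come pose helpers and estimates.

```bash
cat > h.py <<'E'
import numpy as np, cv2
from scipy.spatial.transform import Rotation as Ro
from plant import get_obs, cams, env, spotter
def ray(c,u,v):
    if c.get("fish"):
        a=np.array([(u-c["cx"])/c["fx"],(v-c["cy"])/c["fy"]]);r=np.hypot(*a);d=np.r_[a*(np.sin(r)/max(r,1e-9)),np.cos(r)]
    else: d=np.array([(u-c["cx"])/c["fx"],(v-c["cy"])/c["fy"],1])
    return -c["R"].T@c["t"], c["R"].T@d
def onz(c,u,v,z):
    o,d=ray(c,u,v); return o+d*(z-o[2])/d[2]
def pix(c,X):
    p=c["R"]@np.asarray(X)+c["t"]
    if c.get("fish"):
        n=np.hypot(p[0],p[1]);th=np.arctan2(n,p[2]);return np.array([c["cx"]+c["fx"]*th*p[0]/n,c["cy"]+c["fy"]*th*p[1]/n])
    return np.array([c["cx"]+c["fx"]*p[0]/p[2],c["cy"]+c["fy"]*p[1]/p[2]])
def cam(n):
    c=dict(cams.read_camera(n)); c["fish"]=n=="wrist"; return c
def pose():
    o=get_obs(); return np.array(o["tool_pos"]),Ro.from_euler("xyz",o["tool_rot"]),o
def go(p,R,name="",vmax=38):
    """rows to reach p with rotation R (matrix) : n rows of the same turn+shift"""
    p0,R0,o=pose(); w=(R0.inv()*Ro.from_matrix(R)).as_rotvec(); d=np.asarray(p)-p0
    n=int(max(1,np.ceil(np.degrees(np.linalg.norm(w))/6.8),np.ceil(np.linalg.norm(d)*1000/vmax)))
    A=sum((R0*Ro.from_rotvec(w*k/n)).as_matrix() for k in range(n))
    v=np.linalg.solve(A,d)*1000
    print(name,"n",n,"turn/row",np.degrees(w/n).round(2),"shift/row",v.round(1),"| total shift tool",(R0.inv().apply(d)*1000).round(1),"total turn",np.degrees(w).round(1))
def down(dirv,s=1):
    """tool down, tool y along s*dirv (horizontal)"""
    y=s*np.array([dirv[0],dirv[1],0]);y/=np.linalg.norm(y);x=np.array([0,0,-1.]);return np.c_[x,y,np.cross(x,y)]
def seatR(yaw,s=1):
    """seat axes columns -> tool R"""
    S=(Ro.from_euler("z",yaw)*Ro.from_euler("y",-np.radians(35))).as_matrix()
    x=-S[:,2];y=s*S[:,0];return np.c_[x,y,np.cross(x,y)],S
E
python3 - <<'E'
from h import *
p,R,o=pose();print(p.round(3),R.as_matrix().round(2).tolist())
c=cam("top");k=.64
for n,a,b,z in [("thin",(397,358),(471,365),.02),("thick",(492,307),(567,322),.02)]:
    A=onz(c,a[0]*k,a[1]*k,z);B=onz(c,b[0]*k,b[1]*k,z);d=(A-B)/np.linalg.norm(A-B)
    print(n,A.round(3),B.round(3),"len",np.linalg.norm(A-B).round(3),"origin",(B+.058*d).round(3),"yaw",np.degrees(np.arctan2(d[1],d[0])).round(1))
# rack base corners (800 px): front right foot, front left, etc at z 0
for q in [(349,350),(191,366),(336,259),(170,273)]: print(q,[onz(c,q[0]*k,q[1]*k,z).round(3).tolist() for z in (0,.03,.12)])
# gripper yaw per s
yaw=np.arctan2(0,1)
E
```

```text
[ 0.139 -0.506  0.231] [[0.0, 0.96, 0.27], [0.0, 0.27, -0.96], [-1.0, 0.0, -0.0]]
thin [0.444 0.023 0.02 ] [ 0.439 -0.108  0.02 ] len 0.132 origin [ 0.441 -0.05   0.02 ] yaw 88.1
thick [ 0.547 -0.143  0.02 ] [ 0.528 -0.279  0.02 ] len 0.137 origin [ 0.536 -0.222  0.02 ] yaw 81.9
(349, 350) [[0.456, 0.111, 0.0], [0.451, 0.109, 0.03], [0.438, 0.101, 0.12]]
(191, 366) [[0.409, 0.393, 0.0], [0.406, 0.382, 0.03], [0.396, 0.349, 0.12]]
(336, 259) [[0.627, 0.149, 0.0], [0.618, 0.146, 0.03], [0.588, 0.135, 0.12]]
(170, 273) [[0.58, 0.459, 0.0], [0.572, 0.446, 0.03], [0.547, 0.407, 0.12]]
```

```bash
python3 - <<'E'
from h import *
a=np.radians(138.7)
R=down([np.cos(a),np.sin(a)]); go([.27,-.26,.24],R,"wp1")
E
```

```text
wp1 n 19 turn/row [-6.49  0.   -0.  ] shift/row [-0.5 17.5  3.6] | total shift tool [  -8.7  191.2 -202.6] total turn [-123.3    0.    -0. ]
```

```bash
python3 -m creep '[[[0,0,0],[0,10,-32],85],[[0,0,0],[0,10,-32],85],[[0,0,0],[0,15,-32],85],[[0,0,0],[0,25,-32],85],[[0,0,0],[0,30,-28],85],[[0,0,0],[0,32,-20],85],[[0,0,0],[0,32,-20],85],[[0,0,0],[0,32,-10],85]]' 80
python3 -m creep '[[[-7,0,0],[0,0,0],85],[[-7,0,0],[0,0,0],85],[[-7,0,0],[0,0,0],85],[[-7,0,0],[0,0,0],85],[[-7,0,0],[0,0,0],85],[[-7,0,0],[0,0,0],85],[[-7,0,0],[0,0,0],85],[[-7,0,0],[0,0,0],85],[[-7,0,0],[0,0,0],85],[[-7,0,0],[0,0,0],85]]'
python3 -m creep '[[[-7,0,0],[0,0,0],85],[[-7,0,0],[0,0,0],85],[[-7,0,0],[0,0,0],85],[[-7,0,0],[0,0,0],85],[[-7,0,0],[0,0,0],85],[[-7,0,0],[0,0,0],85],[[-7,0,0],[0,0,0],85],[[-7,0,0],[0,0,0],85],[[-7,0,0],[0,0,0],85],[[-7,0,0],[0,0,0],85]]'
python3 - <<'E'
from h import *
p,R,o=pose();print(o["t"],p.round(3),o["joints"].round(2),R.as_matrix().round(2).tolist())
a=np.radians(81.9)
go([.536,-.222,.2],down([np.cos(a),np.sin(a)],-1),"above")
E
```

```text
t: 2.02
tool_pos: [0.2628, -0.2524, 0.2292]
tool_rot: [-0.482, 1.568, -1.795]
wrist_force: [1.1, -1.4, -0.1]
opening: 0.0851
t: 2.85
tool_pos: [0.269, -0.246, 0.2307]
tool_rot: [-0.842, 1.565, -0.909]
wrist_force: [0.7, -0.4, 0.9]
opening: 0.0849
t: 3.68
tool_pos: [0.2691, -0.2461, 0.2317]
tool_rot: [-2.098, 1.562, -0.915]
wrist_force: [-0.3, -0.4, -0.2]
opening: 0.0851
3.6833 [ 0.269 -0.246  0.232] [-0.94 -0.03 -0.53  1.06  0.   -0.55] [[0.01, -0.93, 0.38], [-0.01, 0.38, 0.93], [-1.0, -0.01, -0.0]]
above n 16 turn/row [-6.51 -0.03  0.  ] shift/row [  2.1 -18.   -7. ] | total shift tool [  32.9 -237.6  123.5] total turn [-1.041e+02 -6.000e-01  1.000e-01]
```

```bash
python3 -m creep '[[[0,0,0],[4,-34,18],85],[[0,0,0],[4,-34,18],85],[[0,0,0],[4,-34,18],85],[[0,0,0],[4,-34,18],85],[[0,0,0],[4,-34,18],85],[[0,0,0],[4,-34,18],85],[[0,0,0],[4,-34,16],85]]'
python3 -m creep '[[[-7,0,0],[0,0,0],85],[[-7,0,0],[0,0,0],85],[[-7,0,0],[0,0,0],85],[[-7,0,0],[0,0,0],85],[[-7,0,0],[0,0,0],85],[[-7,0,0],[0,0,0],85],[[-7,0,0],[0,0,0],85],[[-7,0,0],[0,0,0],85]]'
python3 -m creep '[[[-7,0,0],[0,0,0],85],[[-7,0,0],[0,0,0],85],[[-7,0,0],[0,0,0],85],[[-7,0,0],[0,0,0],85],[[-7,0,0],[0,0,0],85],[[-7,0,0],[0,0,0],85],[[-6,-0.5,0],[0,0,0],85],[[0,0,0],[0,0,0],85]]'
python3 - <<'E'
from h import *
p,R,o=pose();print(o["t"],p.round(3),o["joints"].round(2),R.as_matrix().round(2).tolist())
c=cam("wrist");cv2.imwrite("pics/w1.png",cv2.resize(c["color"],(800,600))[:,:,::-1])
for X in [[.536,-.222,.02],[.547,-.143,.02],[.528,-.279,.02]]: print(pix(c,X)/.64)
E
```

```text
t: 4.27
tool_pos: [0.5426, -0.2193, 0.2055]
tool_rot: [-2.228, 1.557, -1.039]
wrist_force: [-0.5, -0.9, 0.1]
opening: 0.0849
t: 4.93
tool_pos: [0.551, -0.2165, 0.1998]
tool_rot: [3.002, 1.561, -1.093]
wrist_force: [0.2, -0.1, -1.1]
opening: 0.085
t: 5.6
tool_pos: [0.5508, -0.2163, 0.1993]
tool_rot: [1.022, 1.562, -2.207]
wrist_force: [0.2, -0.1, -0.6]
opening: 0.0851
5.6 [ 0.551 -0.216  0.199] [-0.49  0.44 -0.02  1.11 -0.01 -1.98] [[-0.01, -0.09, -1.0], [-0.01, -1.0, 0.09], [-1.0, 0.01, 0.0]]
[417.73812862 254.83977698]
[411.22408683 356.70448638]
[422.65349084 173.90369198]
```

View pics/w1.png

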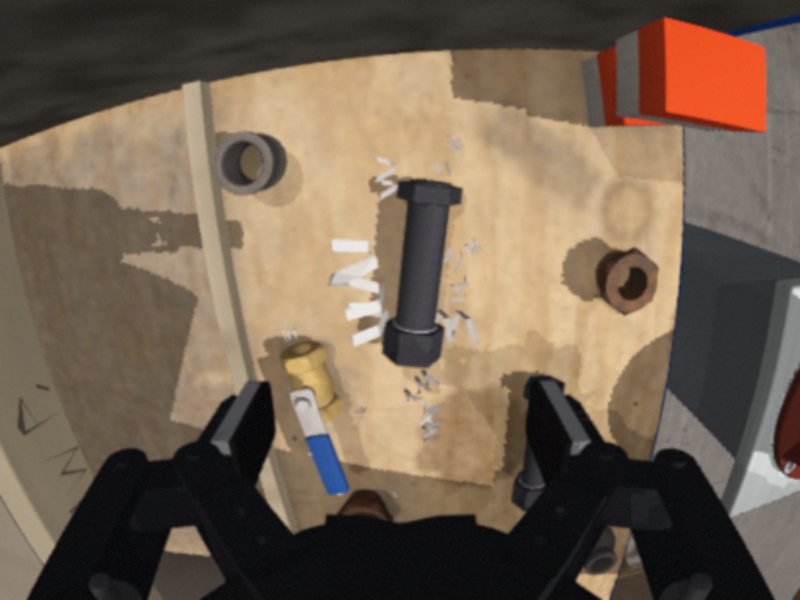

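The wrist view shows the thick pipe with its collar at (431,190) and its coupling at the bottom, (413,343). The bare section runs from about (428,206) to (416,321).

```bash
python3 - <<'E'
from h import *
c=cam("wrist");k=.64
print("cam",(-c["R"].T@c["t"]).round(3))
for z in(.02,.035):
  A=onz(c,416*k,321*k,z);B=onz(c,428*k,206*k,z);print(z,A.round(4),B.round(4),np.linalg.norm(A-B).round(4),((A+B)/2).round(4),np.degrees(np.arctan2(*(A-B)[1::-1])).round(1))
A=onz(c,413*k,364*k,.02);B=onz(c,431*k,180*k,.02);d=(A-B)/np.linalg.norm(A-B);print("ends",np.linalg.norm(A-B),(B+.058*d).round(4),np.degrees(np.arctan2(d[1],d[0])))
for n in ["pipe_thick","pipe_thick_coupling"]: print(n,[(np.round(d["position"],3),round(d["confidence"],2)) for d in spotter.search_frame("wrist",n)[:2]])
E
```

```text
cam [ 0.543 -0.296  0.343]
0.02 [ 0.5415 -0.1719  0.02  ] [ 0.5259 -0.2561  0.02  ] 0.0857 [ 0.5337 -0.214   0.02  ] 79.5
0.035 [ 0.5415 -0.1777  0.035 ] [ 0.5267 -0.258   0.035 ] 0.0817 [ 0.5341 -0.2178  0.035 ] 79.5
ends 0.13966163457018244 [ 0.5324 -0.217   0.02  ] 79.9597925223713
pipe_thick [(array([ 0.537, -0.207,  0.034]), 0.69)]
pipe_thick_coupling [(array([ 0.534, -0.211,  0.034]), 0.88)]
```

```bash
python3 - <<'E'
from h import *
a=np.radians(80);go([.534,-.216,.06],down([np.cos(a),np.sin(a)],-1),"pre")
E
```

```text
pre n 4 turn/row [ 1.13  0.05 -0.11] shift/row [34.9  0.3  4.1] | total shift tool [139.4   0.3  16.1] total turn [ 4.5  0.2 -0.4]
```

```bash
python3 -m creep '[[[1.1,0,-0.1],[28,0,4],85],[[1.1,0,-0.1],[28,0,4],85],[[1.1,0,-0.1],[28,0,4],85],[[1.1,0,-0.1],[28,0,4],85],[[0,0,0],[28,0,0],85],[[0,0,0],[0,0,0],85]]'; python3 - <<'E'
from h import *
a=np.radians(80);go([.534,-.216,.004],down([np.cos(a),np.sin(a)],-1),"pre")
c=cam("wrist");cv2.imwrite("pics/w2.png",cv2.resize(c["color"],(800,600))[:,:,::-1])
E
```

```text
t: 6.3
tool_pos: [0.5364, -0.2161, 0.0574]
tool_rot: [2.609, 1.565, -0.725]
wrist_force: [-1.3, 0.7, -0.8]
opening: 0.0851
pre n 2 turn/row [-0.5  -0.15 -0.09] shift/row [26.7  0.1  1.3] | total shift tool [53.4  0.2  2.6] total turn [-1.  -0.3 -0.2]
```

View pics/w2.png

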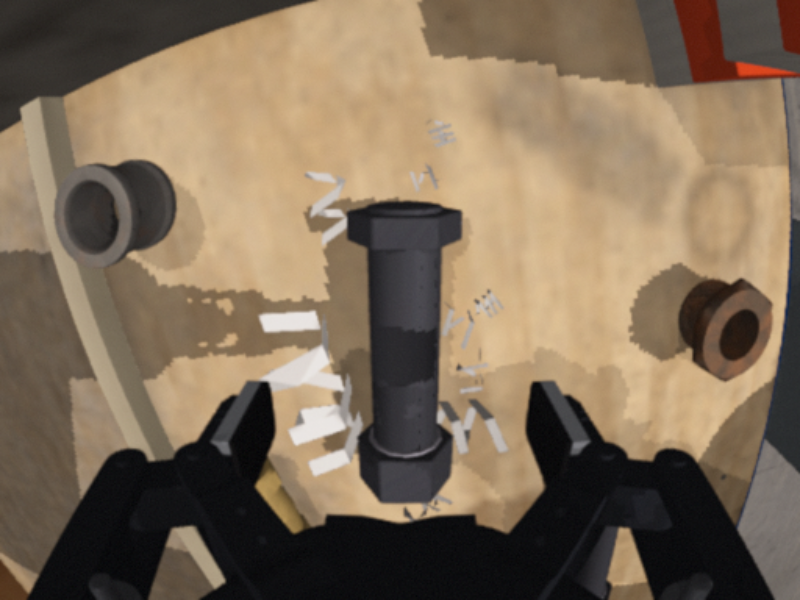

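The pipe sits centred between the fingers. The bare section runs from row 248 to about row 452, and the hexagon ends are at rows 205 and 500. I'll check the axial position by projecting the model.

```bash
python3 - <<'E'
from h import *
c=cam("wrist");k=.64;a=np.radians(80);d=np.array([np.cos(a),np.sin(a),0])
for y0 in (-.216,-.212):
  O=np.array([.534,y0,.02])
  print(y0,{(x,z):(pix(c,O+d*x*1e-3+[0,0,(z-20)*1e-3])/k).round(0).tolist() for x,z in [(-58,42),(-46,42),(-46,35),(46,35),(46,42),(72,42)]})
E
```

```text
-0.216 {(-58, 42): [405.0, 215.0], (-46, 42): [406.0, 248.0], (-46, 35): [406.0, 244.0], (46, 35): [408.0, 450.0], (46, 42): [409.0, 459.0], (72, 42): [409.0, 502.0]}
-0.212 {(-58, 42): [408.0, 226.0], (-46, 42): [408.0, 259.0], (-46, 35): [408.0, 254.0], (46, 35): [410.0, 457.0], (46, 42): [410.0, 466.0], (72, 42): [411.0, 508.0]}
```

```bash
python3 -m creep '[[[-0.5,-0.1,0],[20,0,1],85],[[-0.5,-0.1,0],[18,0,1],85],[[0,0,0],[10,0,0.5],85],[[0,0,0],[4,0,0],85],[[0,0,0],[0,0,0],60]]' 80
python3 -m creep '[[[0,0,0],[0,0,0],25],[[0,0,0],[0,0,0],25],[[0,0,0],[0,0,0],25],[[0,0,0],[0,0,0],25],[[0,0,0],[0,0,0],25],[[0,0,0],[0,0,0],25]]' 80
```

```text
t: 6.82
tool_pos: [0.5447, -0.2212, 0.0186]
tool_rot: [2.712, 1.547, -0.606]
wrist_force: [-0.6, 0.1, -0.1]
opening: 0.0748
t: 7.32
tool_pos: [0.5417, -0.2216, 0.0254]
tool_rot: [2.486, 1.549, -0.834]
wrist_force: [0.5, 0.4, -2.5]
opening: 0.0256
```

```bash
python3 -m creep '[[[0,0,0],[0,0,0],85],[[0,0,0],[0,0,0],85],[[0,0,0],[0,0,0],85],[[0,0,0],[0,0,0],85],[[0,0,0],[0,0,0],85]]' 
python3 - <<'E'
from h import *
p,R,o=pose();print(o["joints"].round(3),o["wrist_force"])
a=np.radians(80);go([.534,-.216,.004],down([np.cos(a),np.sin(a)],-1),"pre")
c=cam("wrist");cv2.imwrite("pics/w3.png",cv2.resize(c["color"],(800,600))[:,:,::-1])
E
```

```text
t: 7.73
tool_pos: [0.5437, -0.2224, 0.0268]
tool_rot: [2.561, 1.545, -0.758]
wrist_force: [0.3, 0.2, -0.0]
opening: 0.0838
[-0.509  0.575 -0.293  0.678 -0.006 -1.902] [ 0.33527419  0.17465529 -0.02115914]
pre n 1 turn/row [-0.19 -1.22 -0.8 ] shift/row [22.5 -4.9 11.2] | total shift tool [22.5 -4.9 11.2] total turn [-0.2 -1.2 -0.8]
```

View pics/w3.png

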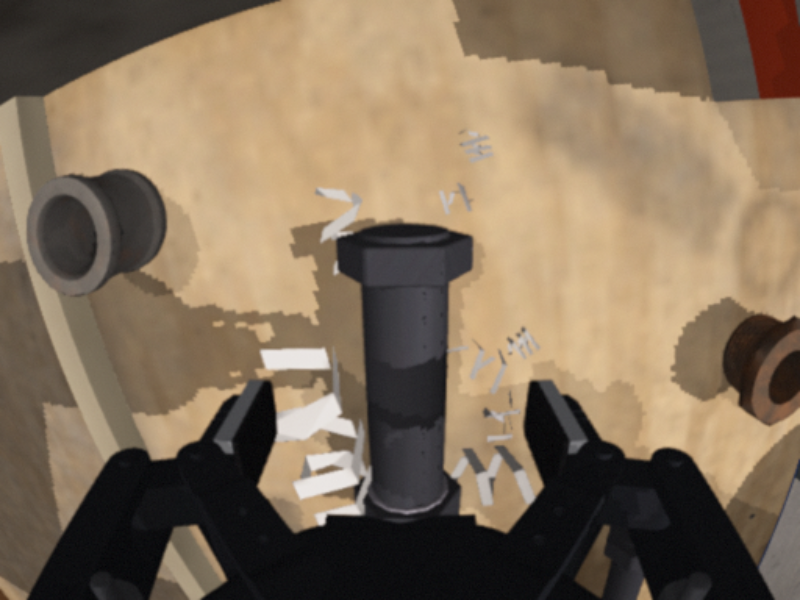

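The pipe is still visually centred, although the measured x changed by 10 mm. I'll check with projections.

```bash
python3 - <<'E'
from h import *
c=cam("wrist");k=.64;a=np.radians(80);d=np.array([np.cos(a),np.sin(a),0])
p,R,o=pose();print(o["t"],p.round(4));M=R.as_matrix();print(M.round(3).tolist())
print("tcp pix",pix(c,p)/k,"tcp+20mm fwd",pix(c,p+M[:,0]*.02)/k)
for O in ([.534,-.216,.02],[.544,-.222,.02]):
  print(O,{(x,z):(pix(c,O+d*x*1e-3+[0,0,(z-20)*1e-3])/k).round(0).tolist() for x,z in [(-58,42),(-46,42),(-46,35),(46,35),(46,42),(72,42)]})
A=onz(c,405*k,285*k,.042);B=onz(c,406*k,505*k,.035);print(A,B)
E
python3 -m creep '[[[0,-0.6,-0.4],[4,0,0],85],[[0,-0.6,-0.4],[4,0,0],85],[[0,0,0],[0,0,0],85]]'
```

```text
7.8333 [ 0.5437 -0.2224  0.0267]
[[0.018, -0.177, -0.984], [-0.017, -0.984, 0.177], [-1.0, 0.014, -0.021]]
tcp pix [398.18773783 388.06180424] tcp+20mm fwd [398.37121355 362.80629311]
[0.534, -0.216, 0.02] {(-58, 42): [434.0, 246.0], (-46, 42): [433.0, 287.0], (-46, 35): [432.0, 281.0], (46, 35): [426.0, 509.0], (46, 42): [426.0, 521.0], (72, 42): [424.0, 563.0]}
[0.544, -0.222, 0.02] {(-58, 42): [395.0, 232.0], (-46, 42): [395.0, 273.0], (-46, 35): [396.0, 267.0], (46, 35): [398.0, 501.0], (46, 42): [397.0, 514.0], (72, 42): [398.0, 557.0]}
[ 0.53384077 -0.26335163  0.042     ] [ 0.54914211 -0.17422727  0.035     ]
t: 8.08
tool_pos: [0.5438, -0.2224, 0.0181]
tool_rot: [-0.722, 1.569, 2.242]
wrist_force: [-1.0, 0.3, -0.7]
opening: 0.0849
```

The pipe was nudged by the first close and now sits near (0.5415, -0.2188). I'll correct for that, descend slowly and grip.

```bash
python3 -m creep '[[[0,0,0],[4,-2,1],85],[[0,0,0],[4,-2,1],85],[[0,0,0],[4,0,0],85],[[0,0,0],[2,0,0],85],[[0,0,0],[0,0,0],85]]'
python3 - <<'E'
from h import *
p,R,o=pose();a=np.radians(80);go([.5415,-.2188,.004],down([np.cos(a),np.sin(a)],-1),"pre");print(o["joints"].round(2))
E
```

```text
t: 8.5
tool_pos: [0.5419, -0.2174, 0.0014]
tool_rot: [-0.56, 1.567, 2.404]
wrist_force: [0.0, -0.2, -0.6]
opening: 0.0852
pre n 1 turn/row [-0.19  0.2   0.12] shift/row [-2.6  1.5  0.2] | total shift tool [-2.6  1.5  0.2] total turn [-0.2  0.2  0.1]
[-0.51  0.62 -0.29  0.67  0.   -1.9 ]
```

```bash
python3 -m creep '[[[0,0,0],[-3,1.5,0],60],[[0,0,0],[0,0,0],25],[[0,0,0],[0,0,0],20],[[0,0,0],[0,0,0],20],[[0,0,0],[0,0,0],20],[[0,0,0],[0,0,0],20],[[0,0,0],[0,0,0],20]]' 80
python3 -m creep '[[[0,0,0],[-8,0,0],20],[[0,0,0],[-20,0,0],20],[[0,0,0],[-30,0,0],20],[[0,0,0],[-38,0,0],20],[[0,0,0],[-38,0,0],20],[[0,0,0],[-38,0,0],20],[[0,0,0],[-38,0,0],20],[[0,0,0],[0,0,0],20]]'
python3 - <<'E'
from h import *
p,R,o=pose();print(o["joints"].round(2),p)
c=cam("wrist");cv2.imwrite("pics/w4.png",cv2.resize(c["color"],(800,600))[:,:,::-1])
Rt,S=seatR(np.radians(9),-1);M=R.as_matrix();G=p-M[:,0]*.015;k=.64
# predicted px if the pipe origin is off by dx along tool y
for dx in(-4,0,4): print(dx,{(x,z):(pix(c,G+M[:,1]*(dx-x)*1e-3-M[:,0]*(z)*1e-3)/k).round(0).tolist() for x,z in [(-58,22),(-46,22),(-46,15),(46,15),(46,22),(72,22)]})
E
```

```text
t: 9.08
tool_pos: [0.542, -0.2192, 0.0056]
tool_rot: [-0.658, 1.568, 2.306]
wrist_force: [-0.4, 0.5, -2.3]
opening: 0.0275
t: 9.75
tool_pos: [0.5386, -0.2177, 0.2245]
tool_rot: [-0.378, 1.558, 2.586]
wrist_force: [1.2, -0.5, -0.8]
opening: 0.0275
[-0.51  0.41  0.01  1.18  0.   -1.9 ] [ 0.5386007  -0.21769888  0.22453688]
-4 {(-58, 22): [397.0, 265.0], (-46, 22): [397.0, 313.0], (-46, 15): [397.0, 303.0], (46, 15): [398.0, 548.0], (46, 22): [398.0, 562.0], (72, 22): [398.0, 602.0]}
0 {(-58, 22): [397.0, 248.0], (-46, 22): [397.0, 297.0], (-46, 15): [397.0, 289.0], (46, 15): [398.0, 541.0], (46, 22): [398.0, 555.0], (72, 22): [398.0, 597.0]}
4 {(-58, 22): [397.0, 231.0], (-46, 22): [397.0, 281.0], (-46, 15): [397.0, 273.0], (46, 15): [398.0, 533.0], (46, 22): [398.0, 548.0], (72, 22): [398.0, 591.0]}
```

View pics/w4.png

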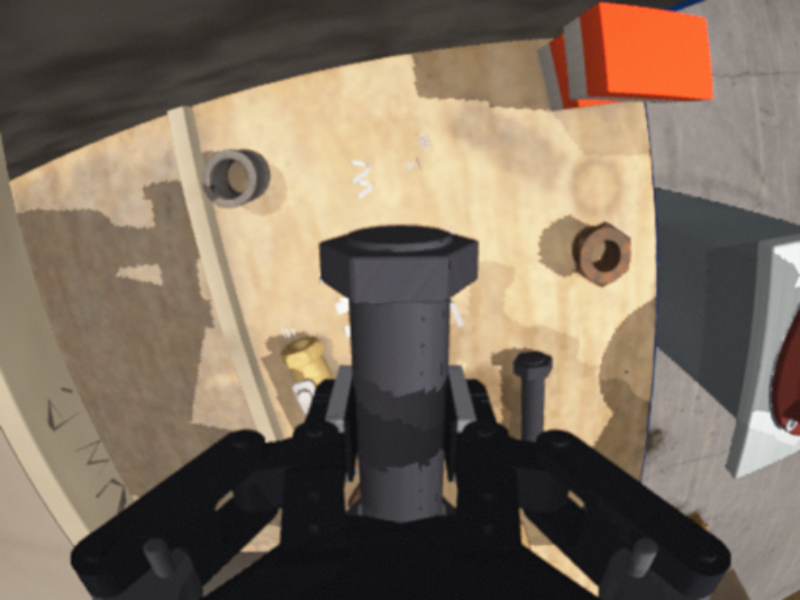

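```bash
python3 - <<'E'
from h import *
p,R,o=pose();Rt,S=seatR(np.radians(9),-1)
T=np.array([.497,.270,.096])+S[:,2]*.12
print(T);go(T,Rt,"appr",33)
print((R.inv().apply(np.array([.43,.25,.235])-p)*1000).round(), "turn alone",np.degrees((R.inv()*Ro.from_matrix(Rt)).as_rotvec()).round(1))
E
```

```text
[0.42901823 0.25923275 0.19429825]
appr n 15 turn/row [ 4.55  1.5  -2.04] shift/row [  5.7 -18.8  28.9] | total shift tool [  32.4 -449.5  191. ] total turn [ 68.2  22.5 -30.6]
[  -8. -441.  189.] turn alone [ 68.2  22.5 -30.6]
```

```bash
python3 -m creep '[[[0,0,0],[-1,-20,9],20],[[0,0,0],[-1,-34,14],20],[[0,0,0],[-1,-34,14],20],[[0,0,0],[-1,-34,14],20],[[0,0,0],[-1,-34,14],20],[[0,0,0],[-1,-34,14],20],[[0,0,0],[-1,-34,15],20]]'
python3 -m creep '[[[0,0,0],[-1,-34,15],20],[[0,0,0],[-1,-34,15],20],[[0,0,0],[-1,-34,15],20],[[0,0,0],[-1,-34,15],20],[[0,0,0],[0,-34,15],20],[[0,0,0],[0,-34,15],20],[[0,0,0],[0,-24,10],20],[[0,0,0],[0,0,0],20]]'
python3 -m creep '[[[5.7,1.9,-2.6],[0,0,0],20],[[5.7,1.9,-2.6],[0,0,0],20],[[5.7,1.9,-2.6],[0,0,0],20],[[5.7,1.9,-2.6],[0,0,0],20],[[5.7,1.9,-2.6],[0,0,0],20],[[5.7,1.9,-2.6],[0,0,0],20]]'
python3 -m creep '[[[5.7,1.9,-2.6],[0,0,0],20],[[5.7,1.9,-2.6],[0,0,0],20],[[5.7,1.9,-2.6],[0,0,0],20],[[5.7,1.9,-2.6],[0,0,0],20],[[5.7,1.9,-2.6],[0,0,0],20],[[5.7,1.9,-2.6],[0,0,0],20],[[0,0,0],[0,0,0],20]]'
python3 - <<'E'
from h import *
p,R,o=pose();print(o["t"],o["joints"].round(2),p.round(4));Rt,S=seatR(np.radians(9),-1)
go(np.array([.497,.270,.096])+S[:,2]*.12,Rt,"appr",33)
c=cam("wrist");im=cv2.resize(c["color"],(800,600))[:,:,::-1].copy()
cv2.imwrite("pics/w5.png",im)
for n in ["clip_wide_seat","clip_narrow_seat"]: print(n,[(np.round(d["position"],3),round(d["confidence"],2)) for d in spotter.search_frame("wrist",n)[:2]])
E
```

```text
t: 10.38
tool_pos: [0.4809, 0.0221, 0.2252]
tool_rot: [-0.164, 1.551, 2.789]
wrist_force: [0.8, -0.1, -1.6]
opening: 0.0279
t: 11.05
tool_pos: [0.4122, 0.2801, 0.225]
tool_rot: [0.005, 1.538, 2.961]
wrist_force: [-1.2, -1.8, -2.6]
opening: 0.0279
t: 11.55
tool_pos: [0.4084, 0.2797, 0.2173]
tool_rot: [-1.821, 1.266, 0.51]
wrist_force: [0.1, -0.3, -2.0]
opening: 0.0277
t: 12.13
tool_pos: [0.4001, 0.2707, 0.2085]
tool_rot: [-1.546, 0.969, 0.108]
wrist_force: [-1.1, -0.0, -2.0]
opening: 0.0276
12.1333 [ 0.63 -0.11 -0.88  0.26 -0.29  0.47] [0.4001 0.2707 0.2085]
appr n 2 turn/row [-1.88 -0.81 -0.25] shift/row [13.6 -7.4 -7.3] | total shift tool [ 27.3 -15.  -14.1] total turn [-3.8 -1.6 -0.5]
clip_wide_seat [(array([0.462, 0.246, 0.064]), 0.68), (array([0.435, 0.007, 0.027]), 0.65)]
clip_narrow_seat [(array([0.517, 0.176, 0.094]), 0.63)]
```

View pics/w5.png

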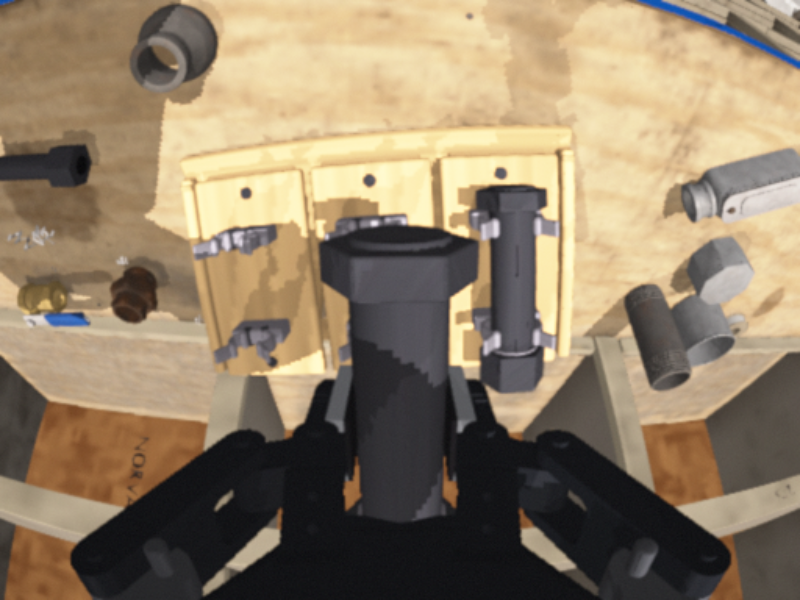

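The wrist view shows all the rack units. Board holes are at (246,193), (369,181) and (500,174). The stored pipe has its collar edge at (513,210) and its coupling edge at (516,347), and the narrow clips are at about (235,241) and (252,340). I'll fit the rack pose to these.

```bash
cat > fit.py <<'E'
from h import *
from scipy.optimize import least_squares
c=cam("wrist");k=.64;cx=np.array
obs=[(0,None,-36,246,193),(1,None,-36,369,181),(2,None,-36,500,174),(2,-46,21,513,210),(2,46,15,516,347)]
def P(q,i,x,z):
    S=seatR(q[2])[1];y=np.array([-np.sin(q[2]),np.cos(q[2]),0])
    return np.array([q[0],q[1],.096])+y*.09*(i-1)+S@np.array([x,0,z])*1e-3
f=lambda q:np.concatenate([(pix(c,P(q,i,q[3] if x is None else x,z))/k-[u,v]) for i,x,z,u,v in obs])
s=least_squares(f,[.497,.27,.15,-60],x_scale=[.01,.01,.1,10]);q=s.x
print("wide seat",q[:2].round(4),"yaw",np.degrees(q[2]).round(2),"xh",q[3].round(1),"res",s.fun.round(1))
for i in(0,1,2):print(i,P(q,i,0,0).round(4))
np.save("rack.npy",q)
im=cv2.resize(c["color"],(800,600))[:,:,::-1].copy()
for i in(0,1,2):
  for x in(-36,36):
    for y in(-1,1):
      X=P(q,i,x,0)+np.array([-np.sin(q[2]),np.cos(q[2]),0])*y*.013
      u=pix(c,X)/k; cv2.circle(im,tuple(int(a) for a in u),2,(0,0,255),-1)
t=cam("top");it=t["color"][:,:,::-1].copy();it=cv2.resize(it[155:245,95:235],None,fx=4,fy=4,interpolation=cv2.INTER_CUBIC)
for i,x,z in [(2,-58,15),(2,72,15),(2,-46,15),(2,46,15),(0,36,0),(0,-36,0),(1,36,0),(1,-36,0),(0,q[3],-36),(1,q[3],-36)]:
  u=(pix(t,P(q,i,x,z))-[95,155])*4;cv2.circle(it,tuple(int(a) for a in u),2,(0,0,255),-1)
o=np.zeros((600,800,3),np.uint8);w=im[120:400,170:600];o[:280,:430]=w;o[240:600,240:800]=it
o[:280,:430]=w;cv2.imwrite("pics/f1.png",o)
E
python3 fit.py
```

```text
wide seat [0.4874 0.2624] yaw 10.34 xh -63.6 res [-0.5  1.3 -0.9  0.  -1.5 -1.1  3.4 -1.8 -0.8  3.6]
0 [0.5035 0.1739 0.096 ]
1 [0.4874 0.2624 0.096 ]
2 [0.4712 0.3509 0.096 ]
```

View pics/f1.png

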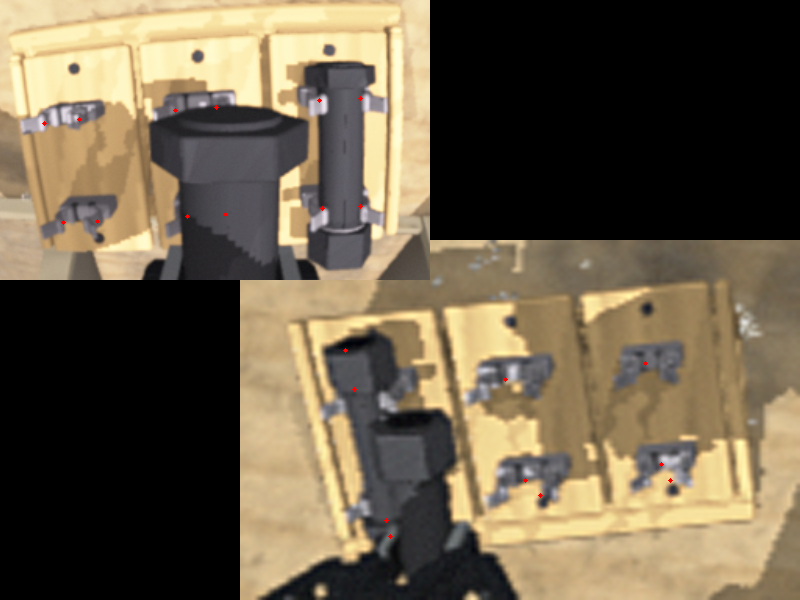

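The fit agrees with the stored pipe and its clips to about 2 mm. I'll approach to 60 mm above the wide seat.

```bash
cat > tgt.py <<'E'
import sys
from h import *
q=np.load("rack.npy");i=int(sys.argv[1]);off=float(sys.argv[3])
Rt,S=seatR(q[2],-1);y=np.array([-np.sin(q[2]),np.cos(q[2]),0])
seat=np.array([q[0],q[1],.096])+y*.09*(i-1)
p,R,o=pose();d=S.T@(p-seat)*1000
d[2]+=off
print("t",round(o["t"],2),"pipe in seat frame mm",d.round(1),"F seat",(S.T@o["wrist_force"]).round(1),"open",round(o["opening"]*1e3,1))
dx=float(sys.argv[4]) if len(sys.argv)>4 else 0
go(seat+S@np.array([dx,0,float(sys.argv[2])-off])*1e-3,Rt,"to")
E
python3 tgt.py 1 60 14.4 -2
```

```text
t 12.38 pipe in seat frame mm [ -0.4  24.4 155.1] F seat [-1.6  0.5 -1.3] open 27.7
to n 3 turn/row [-1.53 -0.74 -0.15] shift/row [31.9 -0.1 -7.3] | total shift tool [ 96.   -1.  -20.7] total turn [-4.6 -2.2 -0.4]
```

```bash
python3 -m creep '[[[-1.5,-0.7,0],[10,0,-11],20],[[-1.5,-0.7,0],[20,0,-11],20],[[-1.6,-0.8,0],[20,0,0],20],[[0,0,0],[20,0,0],20],[[0,0,0],[20,0,0],20],[[0,0,0],[5,0,0],20],[[0,0,0],[0,0,0],20]]'; python3 tgt.py 1 40 14.4 -2
```

```text
t: 12.97
tool_pos: [0.4679, 0.2577, 0.1343]
tool_rot: [-1.575, 0.963, 0.189]
wrist_force: [-0.8, 0.0, -1.3]
opening: 0.028
t 12.97 pipe in seat frame mm [ 5.6 -1.1 57.2] F seat [-1.4  0.2 -0.6] open 28.0
to n 1 turn/row [ 0.65  0.28 -0.19] shift/row [17.3  7.5  1.1] | total shift tool [17.3  7.5  1.1] total turn [ 0.7  0.3 -0.2]
```

```bash
python3 -m creep '[[[0.3,0.2,0],[5,4,0.5],20],[[0.3,0.2,0],[5,3.5,0.5],20],[[0,0,0],[4,0,0],20],[[0,0,0],[3,0,0],20],[[0,0,0],[0,0,0],20]]'; python3 tgt.py 1 28 14.4 -2; python3 - <<'E'
from h import *
a=cam("side")["color"];b=cam("top")["color"];w=cam("wrist")["color"]
o=np.zeros((600,800,3),np.uint8)
A=cv2.resize(a[195:355,195:295],(375,600),interpolation=3);B=cv2.resize(b[150:250,95:235],(420,300),interpolation=3);W=cv2.resize(w[60:260,100:380],(420,300),interpolation=3)
o[:,:375]=A;o[:300,380:]=B;o[300:,380:]=W;cv2.imwrite("pics/s1.png",o[:,:,::-1])
E
```

```text
t: 13.38
tool_pos: [0.4718, 0.2599, 0.1169]
tool_rot: [-1.575, 0.962, 0.177]
wrist_force: [0.6, -0.1, -2.2]
opening: 0.028
t 13.38 pipe in seat frame mm [-0.9  0.3 40.6] F seat [-0.8 -0.2 -2.1] open 28.0
to n 1 turn/row [ 0.07 -0.11 -0.09] shift/row [12.6  1.1 -0.3] | total shift tool [12.6  1.1 -0.3] total turn [ 0.1 -0.1 -0.1]
```

View pics/s1.png

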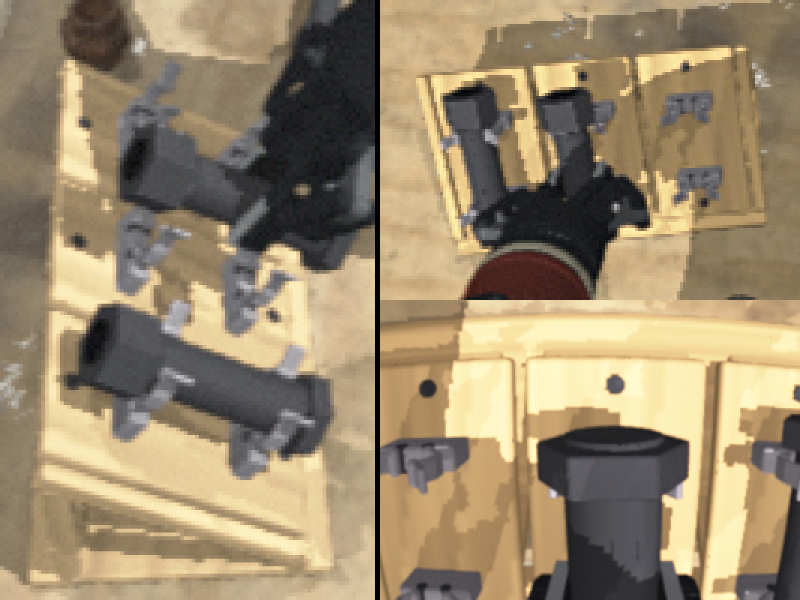

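The wrist view shows the pipe symmetric between the two jaw tips, (560,492) and (672,492), and in line with the board hole. I'll press in small steps.

```bash
python3 -m creep '[[[0,0,0],[6,0.5,0],20],[[0,0,0],[5,0.5,0],20],[[0,0,0],[3,0,0],20],[[0,0,0],[3,0,0],20]]'; python3 tgt.py 1 18 14.4 -2;  python3 -m creep '[[[0,0,0],[3,0,0],20],[[0,0,0],[3,0,0],20]]'; python3 tgt.py 1 0 14.4 -2
```

```text
t: 13.87
tool_pos: [0.4819, 0.2621, 0.1032]
tool_rot: [-1.573, 0.958, 0.179]
wrist_force: [-6.2, -1.8, 6.7]
opening: 0.0278
t 13.87 pipe in seat frame mm [-0.3  0.6 23.4] F seat [-1.4 -0.7  9.2] open 27.8
to n 1 turn/row [ 0.06 -0.06  0.09] shift/row [ 5.4  1.7 -0.6] | total shift tool [ 5.4  1.7 -0.6] total turn [ 0.1 -0.1  0.1]
t: 14.03
tool_pos: [0.4856, 0.2626, 0.0983]
tool_rot: [-1.574, 0.957, 0.178]
wrist_force: [-10.8, -2.9, 13.6]
opening: 0.0276
t 14.03 pipe in seat frame mm [-0.1  0.5 17.2] F seat [-1.3 -0.9 17.6] open 27.6
to n 1 turn/row [ 0.05 -0.08  0.14] shift/row [17.2  2.  -0.5] | total shift tool [17.2  2.  -0.5] total turn [ 0.1 -0.1  0.1]
```

```bash
python3 -m creep '[[[0,0,0],[3,0.7,0],20],[[0,0,0],[3,0.7,0],20]]'; python3 tgt.py 1 0 14.4 -2;  python3 -m creep '[[[0,0,0],[3,0,0],20],[[0,0,0],[2,0,0],20]]'; python3 tgt.py 1 0 14.4 -2
```

```text
t: 14.2
tool_pos: [0.4887, 0.2632, 0.0932]
tool_rot: [-1.574, 0.955, 0.178]
wrist_force: [-5.8, -1.3, 6.6]
opening: 0.0278
t 14.2 pipe in seat frame mm [-0.4  0.5 11.3] F seat [-1.  -0.2  8.8] open 27.8
to n 1 turn/row [ 0.03 -0.09  0.27] shift/row [11.3  1.6 -0.5] | total shift tool [11.3  1.6 -0.5] total turn [ 0.  -0.1  0.3]
t: 14.37
tool_pos: [0.4918, 0.2635, 0.0888]
tool_rot: [-1.574, 0.955, 0.177]
wrist_force: [-0.8, -0.3, -1.4]
opening: 0.0279
t 14.37 pipe in seat frame mm [-0.4  0.2  5.9] F seat [-1.5 -0.1 -0.6] open 27.9
to n 1 turn/row [ 0.01 -0.13  0.3 ] shift/row [ 5.8  1.7 -0.2] | total shift tool [ 5.8  1.7 -0.2] total turn [ 0.  -0.1  0.3]
```

Past the snap point; now easing home.

```bash
for i in 1; do python3 -m creep '[[[0,0,0],[2,0,0],20],[[0,0,0],[2,0,0],20]]'; python3 tgt.py 1 0 14.4 -2;  python3 -m creep '[[[0,0,0],[1.5,0,0],20]]'; python3 tgt.py 1 0 14.4 -2; done
```

```text
t: 14.53
tool_pos: [0.4944, 0.2637, 0.0847]
tool_rot: [-1.574, 0.955, 0.176]
wrist_force: [-3.7, -0.7, 3.8]
opening: 0.0275
t 14.53 pipe in seat frame mm [-0.6 -0.   1. ] F seat [-0.8 -0.1  5.3] open 27.5
to n 1 turn/row [-0.01 -0.15  0.26] shift/row [1.  1.4 0. ] | total shift tool [1.  1.4 0. ] total turn [-0.  -0.1  0.3]
t: 14.62
tool_pos: [0.4951, 0.2639, 0.0837]
tool_rot: [-1.574, 0.955, 0.176]
wrist_force: [-41.0, -11.2, 54.6]
opening: 0.0275
t 14.62 pipe in seat frame mm [-0.6  0.  -0.1] F seat [-3.3 -3.6 69. ] open 27.5
to n 1 turn/row [-0.04 -0.14  0.29] shift/row [-0.1  1.4 -0. ] | total shift tool [-0.1  1.4 -0. ] total turn [-0.  -0.1  0.3]
```

Home. Now relax and release.

```bash
python3 -m creep '[[[0,0,0],[-0.5,0,0],20],[[0,0,0],[0,0,0],52],[[0,0,0],[0,0,0],52],[[0,0,0],[0,0,0],52],[[0,0,0],[0,0,0],52],[[0,0,0],[0,0,0],52]]'; python3 tgt.py 1 60 14.4 -2
python3 -m creep '[[[0,0,0],[-8,0,0],52],[[0,0,0],[-18,0,0],52],[[0,0,0],[-28,0,0],52],[[0,0,0],[-34,0,0],52],[[0,0,0],[-34,0,0],52],[[0,0,0],[-20,0,0],52],[[0,0,0],[0,0,0],52]]'
python3 - <<'E'
from h import *
p,R,o=pose();print(o["t"],p.round(3),o["joints"].round(2))
w=cam("wrist");w2=w["color"];k=.64
cv2.imwrite("pics/s2.png",cv2.resize(w2,(800,600))[:,:,::-1])
a=np.radians(88.1);T=np.array([.441,-.05,.16]);go(T,down([np.cos(a),np.sin(a)],-1),"thin above")
print((R.inv().apply(T+[0,0,.06]-p)*1000).round())
from scipy.spatial.transform import Rotation
q=np.load("rack.npy");Rt,S=seatR(q[2],-1);yv=np.array([-np.sin(q[2]),np.cos(q[2]),0])
for i in(1,2): print(i,{(x,z):(pix(w,np.array([q[0],q[1],.096])+yv*.09*(i-1)+S@np.array([x,0,z])*1e-3)/k).round(0).tolist() for x,z in[(-46,20),(-46,15),(46,15),(46,20),(72,20)]})
E
```

```text
t: 15.12
tool_pos: [0.4965, 0.2647, 0.0851]
tool_rot: [-1.572, 0.952, 0.178]
wrist_force: [-0.7, 0.4, -0.2]
opening: 0.0523
t 15.12 pipe in seat frame mm [1.5 0.6 0.1] F seat [-0.6  0.5  0.2] open 52.3
to n 2 turn/row [-0.04 -0.04  0.24] shift/row [-30.    1.5  -0.3] | total shift tool [-60.    3.   -0.7] total turn [-0.1 -0.1  0.5]
t: 15.7
tool_pos: [0.4101, 0.2481, 0.2056]
tool_rot: [-1.573, 0.955, 0.176]
wrist_force: [1.5, 1.1, -0.1]
opening: 0.0516
15.7 [0.41  0.248 0.206] [ 0.53 -0.15 -0.94  0.19 -0.2   0.29]
thin above n 13 turn/row [-5.79 -1.85  2.27] shift/row [ -0.7  17.1 -18.4] | total shift tool [  23.5   44.6 -298.8] total turn [-75.3 -24.   29.6]
[ -24.   10. -299.]
1 {(-46, 20): [401.0, 213.0], (-46, 15): [401.0, 211.0], (46, 15): [402.0, 358.0], (46, 20): [402.0, 362.0], (72, 20): [402.0, 398.0]}
2 {(-46, 20): [557.0, 216.0], (-46, 15): [554.0, 214.0], (46, 15): [540.0, 356.0], (46, 20): [543.0, 360.0], (72, 20): [538.0, 395.0]}
```

View pics/s2.png

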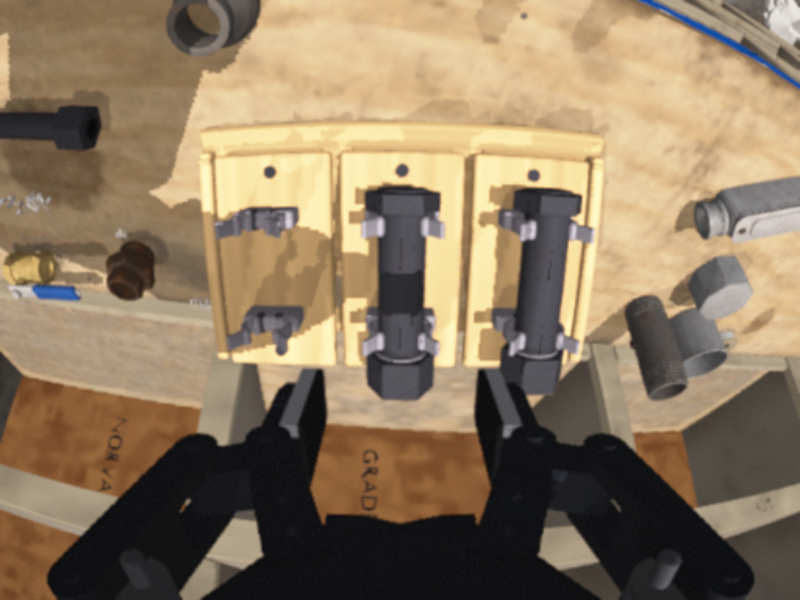

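The thick pipe is seated just like the stored one, in both clips with the coupling up. Now to the thin pipe.

```bash
python3 -m creep '[[[0,0,0],[-3,1,-20],60],[[0,0,0],[-3,1,-34],85],[[0,0,0],[-3,1,-36],85],[[0,0,0],[-3,1,-36],85],[[0,0,0],[-3,1,-36],85],[[0,0,0],[-3,1,-36],85],[[0,0,0],[-3,1,-36],85],[[0,0,0],[-3,1,-36],85],[[0,0,0],[-2,1,-28],85]]'
python3 -m creep '[[[-5.8,-1.9,2.3],[0,0,0],85],[[-5.8,-1.9,2.3],[0,0,0],85],[[-5.8,-1.9,2.3],[0,0,0],85],[[-5.8,-1.9,2.3],[0,0,0],85],[[-5.8,-1.9,2.3],[0,0,0],85],[[-5.8,-1.9,2.3],[0,0,0],85],[[-5.8,-1.9,2.3],[0,0,0],85]]'
python3 -m creep '[[[-5.8,-1.9,2.3],[0,0,0],85],[[-5.8,-1.9,2.3],[0,0,0],85],[[-5.8,-1.9,2.3],[0,0,0],85],[[-5.8,-1.9,2.3],[0,0,0],85],[[-5.8,-1.9,2.3],[0,0,0],85],[[-5.8,-1.9,2.3],[0,0,0],85],[[0,0,0],[0,0,0],85]]'
python3 - <<'E'
from h import *
p,R,o=pose();print(o["t"],p.round(3),o["joints"].round(2))
a=np.radians(88.1);go([.441,-.046,.07],down([np.cos(a),np.sin(a)],-1),"thin above")
E
```

```text
t: 16.5
tool_pos: [0.4424, -0.0319, 0.2161]
tool_rot: [-1.571, 0.952, 0.19]
wrist_force: [0.5, 1.7, 0.5]
opening: 0.0853
t: 17.08
tool_pos: [0.4419, -0.045, 0.2073]
tool_rot: [-1.914, 1.285, 0.608]
wrist_force: [0.2, 0.5, -0.7]
opening: 0.0851
t: 17.67
tool_pos: [0.4452, -0.0483, 0.1965]
tool_rot: [0.215, 1.523, -2.898]
wrist_force: [-0.6, 0.4, 0.6]
opening: 0.0851
17.6667 [ 0.445 -0.048  0.196] [-0.25  0.21 -0.36  1.04 -0.02 -1.85]
thin above n 4 turn/row [ 0.88  0.66 -0.17] shift/row [31.6 -0.8  0.1] | total shift tool [126.5  -3.8  -1.7] total turn [ 3.5  2.6 -0.7]
```

```bash
python3 -m creep '[[[0.9,0.7,-0.2],[22,-1,0],85],[[0.9,0.7,-0.2],[25,-1,0],85],[[0.9,0.7,-0.2],[25,-1,0],85],[[0.9,0.6,-0.1],[25,-1,0],85],[[0,0,0],[20,0,0],85],[[0,0,0],[8,0,0],85],[[0,0,0],[0,0,0],85]]'
python3 - <<'E'
from h import *
p,R,o=pose();print(o["t"],p.round(4),R.as_matrix().round(3).tolist())
c=cam("wrist");k=.64;cv2.imwrite("pics/w6.png",cv2.resize(c["color"],(800,600))[:,:,::-1])
for a in(88,):
 d=np.array([np.cos(np.radians(a)),np.sin(np.radians(a)),0])
 for y0 in (-.05,-.045,-.04):
  O=np.array([.441,y0,.016])
  print(y0,{(x,z):(pix(c,O+d*x*1e-3+[0,0,z*1e-3])/k).round(0).tolist() for x,z in [(-58,16),(-46,16),(-46,11),(46,11),(46,16),(72,16)]})
E
```

```text
t: 18.25
tool_pos: [0.4429, -0.0445, 0.0594]
tool_rot: [-2.004, 1.558, 1.077]
wrist_force: [0.3, 0.0, -0.7]
opening: 0.0849
18.25 [ 0.4429 -0.0445  0.0594] [[0.006, -0.061, -0.998], [0.011, -0.998, 0.061], [-1.0, -0.012, -0.005]]
-0.05 {(-58, 16): [398.0, 195.0], (-46, 16): [399.0, 227.0], (-46, 11): [399.0, 225.0], (46, 11): [405.0, 428.0], (46, 16): [405.0, 435.0], (72, 16): [406.0, 478.0]}
-0.045 {(-58, 16): [399.0, 208.0], (-46, 16): [400.0, 240.0], (-46, 11): [400.0, 238.0], (46, 11): [405.0, 437.0], (46, 16): [405.0, 444.0], (72, 16): [407.0, 486.0]}
-0.04 {(-58, 16): [400.0, 222.0], (-46, 16): [401.0, 253.0], (-46, 11): [401.0, 250.0], (46, 11): [406.0, 446.0], (46, 16): [406.0, 452.0], (72, 16): [407.0, 493.0]}
```

View pics/w6.png

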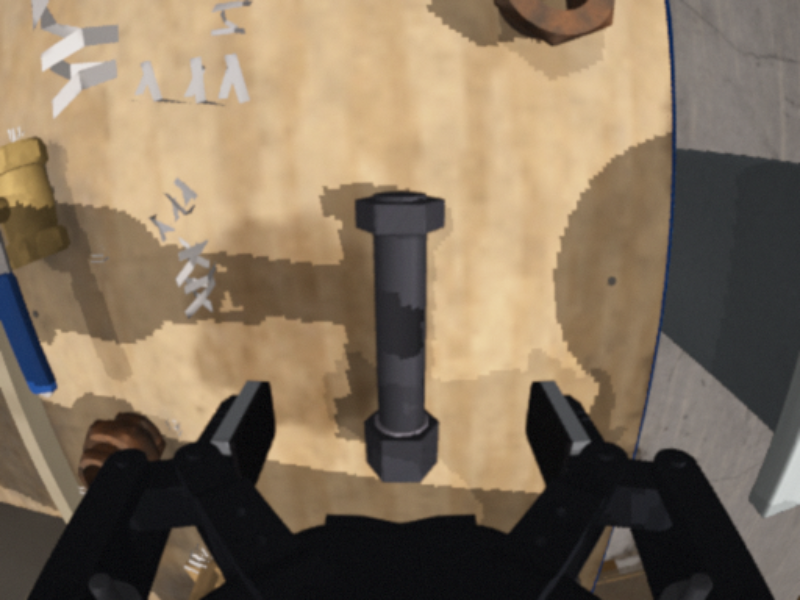

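Thin pipe: collar edge at (400,233), coupling edge at (403,430), end at row 481. That puts the origin at about (0.441, -0.048), yaw 87°. I'll descend in moderate steps.

```bash
python3 -m creep '[[[-0.2,-0.3,0],[8,1,0.5],85],[[-0.2,-0.3,0],[12,1,0.5],85],[[-0.2,0,0],[12,1,0.5],85],[[0,0,0],[8,0.5,0.4],85],[[0,0,0],[5,0,0],85],[[0,0,0],[3,0,0],85],[[0,0,0],[0,0,0],85]]'
python3 - <<'E'
from h import *
a=np.radians(87.3);go([.441,-.048,.003],down([np.cos(a),np.sin(a)],-1),"thin")
E
```

```text
t: 18.88
tool_pos: [0.4442, -0.0494, 0.0109]
tool_rot: [-1.68, 1.558, 1.404]
wrist_force: [-0.8, -0.8, 0.3]
opening: 0.085
thin n 1 turn/row [-0.59 -0.09  0.74] shift/row [ 7.9 -1.2  3.3] | total shift tool [ 7.9 -1.2  3.3] total turn [-0.6 -0.1  0.7]
```

```bash
python3 -m creep '[[[-0.3,0,0.4],[4,-0.6,1.7],85],[[-0.3,0,0.3],[3,-0.6,1.6],85],[[0,0,0],[0,0,0],85]]'
python3 - <<'E'
from h import *
a=np.radians(87.3);go([.441,-.048,.003],down([np.cos(a),np.sin(a)],-1),"thin")
E
```

```text
t: 19.13
tool_pos: [0.4416, -0.0481, 0.0041]
tool_rot: [2.908, 1.567, -0.28]
wrist_force: [-0.4, 0.1, -0.6]
opening: 0.085
thin n 1 turn/row [ 0.04 -0.19 -0.04] shift/row [ 1.1 -0.1  0.6] | total shift tool [ 1.1 -0.1  0.6] total turn [ 0.  -0.2 -0. ]
```

```bash
python3 -m creep '[[[0,-0.2,0],[1,0,0.5],60],[[0,0,0],[0,0,0],25],[[0,0,0],[0,0,0],12],[[0,0,0],[0,0,0],12],[[0,0,0],[0,0,0],12],[[0,0,0],[0,0,0],12],[[0,0,0],[0,0,0],12],[[0,0,0],[0,0,0],12]]' 80
python3 -m creep '[[[0,0,0],[-8,0,0],12],[[0,0,0],[-20,0,0],12],[[0,0,0],[-30,0,0],12],[[0,0,0],[-38,0,0],12],[[0,0,0],[-38,0,0],12],[[0,0,0],[-38,0,0],12],[[0,0,0],[-38,0,0],12],[[0,0,0],[-10,0,0],12],[[0,0,0],[0,0,0],12]]'
python3 - <<'E'
from h import *
p,R,o=pose();print(o["t"],o["joints"].round(2),p.round(3))
q=np.load("rack.npy");Rt,S=seatR(q[2],-1);yv=np.array([-np.sin(q[2]),np.cos(q[2]),0])
T=np.array([q[0],q[1],.096])-yv*.09+S[:,2]*.12;print(T)
print("shift",(R.inv().apply(np.r_[T[:2]-[.01,0],p[2]]-p)*1000).round(), "turn",np.degrees((R.inv()*Ro.from_matrix(Rt)).as_rotvec()).round(1))
E
```

```text
t: 19.8
tool_pos: [0.4419, -0.0479, 0.0042]
tool_rot: [2.412, 1.569, -0.776]
wrist_force: [0.4, -0.2, -1.5]
opening: 0.0195
t: 20.55
tool_pos: [0.4376, -0.0468, 0.2374]
tool_rot: [0.059, 1.567, -3.129]
wrist_force: [0.4, 0.3, -1.7]
opening: 0.0195
20.55 [-0.27  0.13 -0.35  1.1  -0.   -1.8 ] [ 0.438 -0.047  0.237]
[0.43579976 0.16151602 0.19429825]
shift [   0. -208.   21.] turn [ 74.4  23.7 -29.7]
```

Opening 19.5 mm on the 22 mm pipe (the thick one read 27.5 on 30), so it is held. Moving to the narrow unit.

```bash
python3 -m creep '[[[0,0,0],[0,-20,2],12],[[0,0,0],[0,-32,3],12],[[0,0,0],[0,-34,4],12],[[0,0,0],[0,-34,4],12],[[0,0,0],[0,-32,4],12],[[0,0,0],[0,-25,3],12],[[0,0,0],[0,-10,1],12],[[0,0,0],[0,0,0],12]]'
python3 -m creep '[[[5.7,1.8,-2.3],[0,0,0],12],[[5.7,1.8,-2.3],[0,0,0],12],[[5.7,1.8,-2.3],[0,0,0],12],[[5.7,1.8,-2.3],[0,0,0],12],[[5.7,1.8,-2.3],[0,0,0],12],[[5.7,1.8,-2.3],[0,0,0],12],[[5.7,1.8,-2.3],[0,0,0],12]]'
python3 -m creep '[[[5.7,1.8,-2.3],[0,0,0],12],[[5.7,1.8,-2.3],[0,0,0],12],[[5.7,1.8,-2.3],[0,0,0],12],[[5.7,1.8,-2.3],[0,0,0],12],[[5.7,1.8,-2.3],[0,0,0],12],[[5.7,1.9,-2.3],[0,0,0],12],[[0,0,0],[0,0,0],12]]'
python3 tgt.py 0 60 11.8 0
```

```text
t: 21.22
tool_pos: [0.4216, 0.1472, 0.2328]
tool_rot: [0.306, 1.563, -2.887]
wrist_force: [0.3, -0.4, -3.1]
opening: 0.0194
t: 21.8
tool_pos: [0.419, 0.1441, 0.2258]
tool_rot: [-1.853, 1.228, 0.506]
wrist_force: [-0.2, 0.4, -1.8]
opening: 0.0198
t: 22.38
tool_pos: [0.4119, 0.1359, 0.2177]
tool_rot: [-1.537, 0.962, 0.137]
wrist_force: [-0.9, 0.1, -1.6]
opening: 0.0192
t 22.38 pipe in seat frame mm [ -9.6 -20.9 167.1] F seat [-1.6  0.2 -0.8] open 19.2
to n 3 turn/row [-1.32 -0.48 -0.04] shift/row [35.6 -2.9  7.7] | total shift tool [106.6  -8.2  24.2] total turn [-4.  -1.4 -0.1]
```

```bash
python3 -m creep '[[[-1.3,-0.5,0],[12,-3,10],12],[[-1.3,-0.5,0],[22,-3,10],12],[[-1.3,-0.4,0],[22,-2,4],12],[[0,0,0],[22,0,0],12],[[0,0,0],[20,0,0],12],[[0,0,0],[8,0,0],12],[[0,0,0],[0,0,0],12]]'; python3 tgt.py 0 38 11.8 0
```

```text
t: 22.97
tool_pos: [0.4764, 0.1689, 0.1294]
tool_rot: [-1.598, 0.972, 0.186]
wrist_force: [-0.8, -1.3, -1.7]
opening: 0.0194
t 22.97 pipe in seat frame mm [-3.4 -0.  55. ] F seat [-1.8 -1.2 -0.8] open 19.4
to n 1 turn/row [ 1.8   0.18 -0.66] shift/row [16.9 -3.6 -0.1] | total shift tool [16.9 -3.6 -0.1] total turn [ 1.8  0.2 -0.7]
```

```bash
python3 -m creep '[[[0.9,0.1,-0.3],[6,-2,0],12],[[0.9,0.1,-0.3],[6,-1.6,0],12],[[0,0,0],[4,0,0],12],[[0,0,0],[0,0,0],12]]'; python3 tgt.py 0 24 11.8 0
python3 - <<'E'
from h import *
p,R,o=pose();c=cam("wrist");k=.64;M=R.as_matrix();G=p-M[:,0]*.0118
for dx in(-4,0,4): print(dx,{(x,z):pix(c,G+M[:,1]*(dx-x)*1e-3-M[:,0]*z*1e-3).round(0).tolist() for x,z in [(-58,16),(-46,16),(-46,11),(46,11)]})
g=cv2.cvtColor(c["color"],cv2.COLOR_RGB2GRAY);print(g[130:225,250:260].mean(1).round().astype(int).tolist());print("silhouette width by row",[(r,int((g[r,215:300]<90).sum())) for r in range(140,225,3)])
E
```

```text
t: 23.3
tool_pos: [0.4883, 0.1692, 0.1162]
tool_rot: [-1.578, 0.967, 0.18]
wrist_force: [-0.7, -0.2, -1.5]
opening: 0.0193
t 23.3 pipe in seat frame mm [-1.3 -1.9 37.4] F seat [-1.5 -0.  -0.8] open 19.3
to n 1 turn/row [ 0.37 -0.03 -0.41] shift/row [13.4 -1.5  1.9] | total shift tool [13.4 -1.5  1.9] total turn [ 0.4 -0.  -0.4]
-4 {(-58, 16): [257.0, 164.0], (-46, 16): [257.0, 192.0], (-46, 11): [257.0, 188.0], (46, 11): [257.0, 341.0]}
0 {(-58, 16): [257.0, 154.0], (-46, 16): [257.0, 183.0], (-46, 11): [257.0, 179.0], (46, 11): [257.0, 336.0]}
4 {(-58, 16): [257.0, 144.0], (-46, 16): [257.0, 173.0], (-46, 11): [257.0, 170.0], (46, 11): [257.0, 332.0]}
[148, 148, 148, 148, 149, 148, 149, 149, 150, 146, 124, 80, 42, 34, 35, 35, 34, 35, 38, 42, 44, 45, 43, 40, 36, 36, 41, 46, 49, 50, 49, 49, 49, 48, 48, 48, 47, 47, 46, 47, 47, 47, 47, 46, 47, 47, 46, 46, 46, 46, 45, 46, 46, 44, 43, 44, 43, 44, 44, 43, 42, 44, 44, 44, 44, 43, 44, 42, 44, 44, 44, 44, 43, 44, 44, 43, 44, 44, 43, 44, 44, 44, 44, 43, 44, 44, 44, 44, 44, 44, 44, 44, 44, 44, 44]
silhouette width by row [(140, 0), (143, 37), (146, 53), (149, 74), (152, 80), (155, 79), (158, 79), (161, 78), (164, 78), (167, 78), (170, 78), (173, 79), (176, 72), (179, 64), (182, 58), (185, 49), (188, 47), (191, 46), (194, 46), (197, 46), (200, 46), (203, 46), (206, 46), (209, 46), (212, 45), (215, 46), (218, 45), (221, 45), (224, 45)]
```

The pipe's axial offset in the grip is about 0 mm, confirmed by projection. Insert.

```bash
python3 -m creep '[[[0.4,0,-0.4],[5,-1.3,1.9],12],[[0,0,0],[5,0,0],12],[[0,0,0],[3,0,0],12],[[0,0,0],[3,0,0],12]]'; python3 tgt.py 0 0 11.8 0; python3 -m creep '[[[0,0,0],[3,0,0],12],[[0,0,0],[3,0,0],12]]'; python3 tgt.py 0 0 11.8 0
```

```text
t: 23.68
tool_pos: [0.4984, 0.1729, 0.1051]
tool_rot: [-1.573, 0.958, 0.18]
wrist_force: [-0.7, 0.1, -1.6]
opening: 0.0195
t 23.68 pipe in seat frame mm [ 1.  -0.  22.3] F seat [-1.5  0.3 -0.9] open 19.5
to n 1 turn/row [ 0.14 -0.01  0.09] shift/row [22.3  1.   0. ] | total shift tool [22.3  1.   0. ] total turn [ 0.1 -0.   0.1]
t: 23.85
tool_pos: [0.5017, 0.1737, 0.1002]
tool_rot: [-1.574, 0.958, 0.181]
wrist_force: [-12.5, -1.3, 15.2]
opening: 0.0192
t 23.85 pipe in seat frame mm [ 0.9  0.2 16.3] F seat [-1.5  1.  19.6] open 19.2
to n 1 turn/row [0.19 0.02 0.09] shift/row [16.3  0.9 -0.2] | total shift tool [16.3  0.9 -0.2] total turn [0.2 0.  0.1]
```

```bash
python3 -m creep '[[[0,0,0],[3,0.4,0],12],[[0,0,0],[3,0.4,0],12]]'; python3 tgt.py 0 0 11.8 0;  python3 -m creep '[[[0,0,0],[3,0,0],12]]'; python3 tgt.py 0 0 11.8 0
```

```text
t: 24.02
tool_pos: [0.5047, 0.1744, 0.0955]
tool_rot: [-1.574, 0.957, 0.181]
wrist_force: [-6.0, -1.3, 8.4]
opening: 0.0197
t 24.02 pipe in seat frame mm [ 0.8  0.3 10.6] F seat [-0.3 -0.2 10.4] open 19.7
to n 1 turn/row [0.23 0.03 0.19] shift/row [10.6  0.8 -0.3] | total shift tool [10.6  0.8 -0.3] total turn [0.2 0.  0.2]
t: 24.1
tool_pos: [0.5064, 0.1746, 0.0931]
tool_rot: [-1.575, 0.956, 0.181]
wrist_force: [-3.8, -1.2, 4.2]
opening: 0.0192
t 24.1 pipe in seat frame mm [0.8 0.2 7.7] F seat [-0.9 -0.5  5.7] open 19.2
to n 1 turn/row [0.25 0.02 0.21] shift/row [ 7.7  0.8 -0.2] | total shift tool [ 7.7  0.8 -0.2] total turn [0.3 0.  0.2]
```

```bash
python3 -m creep '[[[0,0,0],[3,0,0],12],[[0,0,0],[2,0,0],12]]'; python3 tgt.py 0 0 11.8 0;  python3 -m creep '[[[0,0,0],[1.5,0,0],12]]'; python3 tgt.py 0 0 11.8 0
```

```text
t: 24.27
tool_pos: [0.5088, 0.1749, 0.0883]
tool_rot: [-1.575, 0.958, 0.181]
wrist_force: [2.6, 0.0, -6.0]
opening: 0.0196
t 24.27 pipe in seat frame mm [-0.   0.1  2.3] F seat [-1.4 -0.4 -6.3] open 19.6
to n 1 turn/row [0.27 0.   0.13] shift/row [ 2.3  0.  -0.1] | total shift tool [ 2.3  0.  -0.1] total turn [0.3 0.  0.1]
t: 24.35
tool_pos: [0.5096, 0.175, 0.087]
tool_rot: [-1.576, 0.958, 0.18]
wrist_force: [-35.7, -7.7, 49.6]
opening: 0.0193
t 24.35 pipe in seat frame mm [-0.1  0.   0.9] F seat [-1.5 -1.2 61.5] open 19.3
to n 1 turn/row [ 0.27 -0.01  0.14] shift/row [ 0.9 -0.1 -0. ] | total shift tool [ 0.9 -0.1 -0. ] total turn [ 0.3 -0.   0.1]
```

Hard stop on the saddles. Release, retreat and check.

```bash
python3 -m creep '[[[0,0,0],[-0.5,0,0],12],[[0,0,0],[0,0,0],46],[[0,0,0],[0,0,0],46],[[0,0,0],[0,0,0],46],[[0,0,0],[0,0,0],46],[[0,0,0],[0,0,0],46]]'; python3 tgt.py 0 0 11.8 0
python3 -m creep '[[[0,0,0],[-8,0,0],46],[[0,0,0],[-18,0,0],46],[[0,0,0],[-28,0,0],46],[[0,0,0],[-34,0,0],46],[[0,0,0],[-34,0,0],46],[[0,0,0],[-34,0,0],46],[[0,0,0],[0,0,0],46]]'
python3 - <<'E'
from h import *
p,R,o=pose();print(o["t"],p.round(3),o["wrist_force"].round(1))
w=cam("wrist")["color"];s=cam("side")["color"]
im=np.zeros((600,800,3),np.uint8)
im[:,:400]=cv2.resize(w[70:310,150:310],(400,600),interpolation=3)
im[:,400:]=cv2.resize(s[195:345,195:295],(400,600),interpolation=3)
cv2.imwrite("pics/z.png",im[:,:,::-1])
E
```

```text
t: 24.85
tool_pos: [0.5112, 0.1754, 0.0884]
tool_rot: [-1.575, 0.954, 0.181]
wrist_force: [0.2, -0.5, -0.5]
opening: 0.0459
t 24.85 pipe in seat frame mm [2.1 0.1 1.1] F seat [-0.1 -0.5 -0.5] open 45.9
to n 1 turn/row [0.29 0.01 0.32] shift/row [ 1.1  2.1 -0.1] | total shift tool [ 1.1  2.1 -0.1] total turn [0.3 0.  0.3]
t: 25.43
tool_pos: [0.4158, 0.1578, 0.221]
tool_rot: [-1.576, 0.958, 0.181]
wrist_force: [2.2, 0.4, 1.4]
opening: 0.0458
25.4333 [0.416 0.158 0.221] [2.2 0.4 1.4]
```

View pics/z.png

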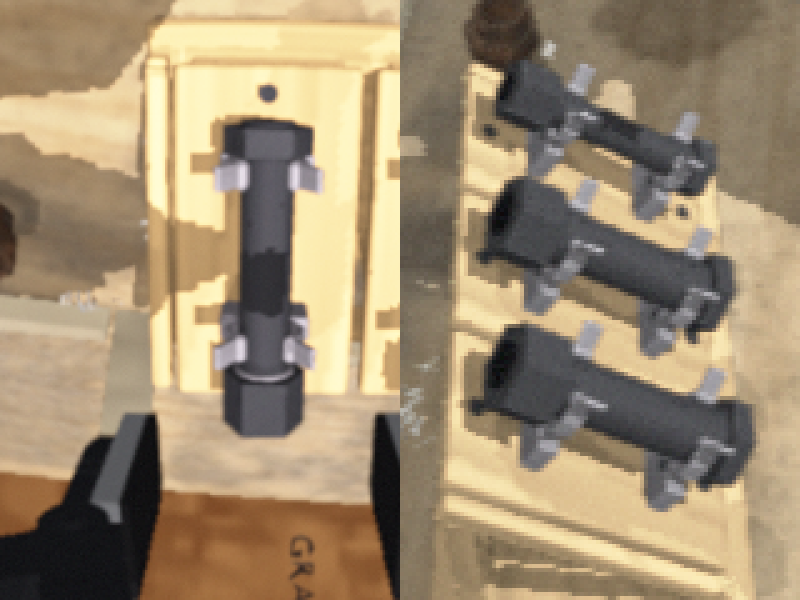

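All three pipes lie parallel in both their clips, couplings up the slope, and the gripper is clear. Handing in.

```bash
python3 -c "
from plant import env
env.close_job()"
```

```text
the job is handed in; nothing more can be done
```

Both loose pipes are in the rack: the thick one in the wide clips (middle unit) and the thin one in the narrow clips (right unit). Both have their couplings up the slope and have been let go. I handed the job in at about 25.5 s, with the arm well clear of the rack.

**Seating:** Both pipes clicked past the jaws and stopped hard on the saddles. The measured stop was -0.1 mm from the seat point for the thick pipe and +0.9 mm for the thin one, which I put down to uncertainty in the grip height. The last side and wrist pictures show all three pipes parallel and held in both clips. The stored pipe shows in its clips in that last picture. I made no separate check of the loose fittings.

**Not as planned:**
- **First grasp:** The first close on the thick pipe was too high and nudged it about 7 mm on the bench. I reopened, measured again and gripped it properly.
- **Last press:** The last 1.5 mm step onto the saddles briefly gave 69 N (thick) and 61 N (thin) at the wrist. That is harder than "gently", though under the 120 N wrist limit; I relaxed at once both times.
- **Rack position:** The top camera put the board holes 4–6 mm from where the wrist view did. I used the wrist view, which agreed with the stored pipe and its clips to about 2 mm, and the insertions matched it.

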